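# Dispense a steel ball and present it on the tray

## Robot

A 6-joint arm with a two-finger parallel gripper is mounted at the origin on the work surface. World frame = base frame: x ahead of the robot, y to its left, z up, the work surface at z = 0. Lengths are in m, angles in rad, forces in N, time in s.
With the tool pointing down it reaches from about 0.25 to 0.775 m from the base axis. Payload 4 kg.
Tool frame: the origin (TCP) lies at the very end of the fingers, on their centre line; the grasp point (between the pads) lies 19 mm behind it; y points along the fingers, x is the direction in which the jaws open and shut, and the axes are right-handed (so a half turn about y gives the same grasp; the last joint's range is limited). The gripper opens to 85 mm and grips with 20 to 120 N. Pads are 22 mm wide; open, the fingers measure 114 mm over their backs; the gripper's body (76 mm by 85 mm) begins 54 mm behind the grasp point. The pads swing forward as they close: fully open they stand 13 mm farther back than shut.
Start: joints at [-1.226, 0.087, 1.371, -0, 1.684, -0.103], TCP at [0.238, -0.496, 0.231] pointing down, gripper open.
Joint ranges: [-3.1, 3.1], [-0.76, 2.03], [0.27, 2.55], [-1.08, 4.22], [0.17, 2.65], [-2.57, 2.57]. Speed limits (rad/s): [2.79, 2.79, 3.14, 3.14, 3.14, 3.14].

## Interface

Orientations are given as a unit quaternion [x, y, z, w].
In Python, from bench import arm gives the robot as it stands.
- The arm moves only by the shell command python3 -m inch 'ROWS'. ROWS is JSON, a list of rows, each a list of 5 numbers: the opening, from 0 (shut) to 1 (fully open), then the shift along the tool's x, y, z in cm, then the turn about the tool's y in rad. In form: [[hand, dx, dy, dz, roll], ...]. A call has exactly 10 rows; each row shifts and turns the pose as measured when the row begins, along the tool's axes as they then stand; what a row does not reach is not made up. A row lasts 1/12 s, in which the tool goes at most 41.7 mm and 7.16 degrees, less where a joint would pass 70% of its speed; a pose out of reach is approached as far as the arm can. A call is refused whole if a number of a shift passes 4.17 or a number of a turn 0.125, either way. A call with a gripper value outside its range is refused whole. The fingers move at their own pace and stop on an object; the grip force is fixed at half the most. Time passes only in rows, so rows that do not move let the fingers close, or fill a call up. It gives the time, the measured TCP pose, the force and the opening at its end, in the units of the state.
- arm.state(): the state, without advancing time (a new reading comes with each control period).
- arm.read_camera(name): name is "side" or "top" or "wrist"; returns (picture, depth): 480x640x3 uint8, red, green, blue; 480x640 float32, m along the optical axis (not along the pixel's ray), 0 where there is no reading.
- arm.calibration(name): a dict with "fx", "fy", "cx", "cy" (pixels), "rvec" (rotation vector, rad) and "tvec" (3), from world to camera coordinates, as OpenCV has them. Camera axes: x right, y down, z forward; pixel columns grow to the right and rows downward; lengths in m; the calibration is good to about 2 mm. The wrist camera is an equidistant fisheye: a pixel r from the principal point sees the ray r / f radians off the axis. A picture is of the moment at which its call begins: read the wrist's pose just before it. calibration takes no time and is no camera call; for the wrist camera it gives the pose at the moment of the call.
- arm.close_job(): hands the job in, once; it reports no verdict.
The state is a dict: "t": time; "joint_pos": joint angles; "joint_vel": joint speeds; "tau": joint torques, N m; "tool_pos": TCP position; "tool_rot": TCP orientation; "wrist_force": force on the tool from outside, world axes, zero at the start; "moment": the same for the moment, N m; "finger_gap": opening from 0.0 (shut) to 1.0 (fully open).
Only numpy, scipy, OpenCV 4.12 (cv2) and the standard library are available. Lean on these libraries where they do the work, as an engineer would, in place of code of your own. Each camera call takes 0.05 s, during which the arm holds its last target.

## Task

Press the dispenser's sprung lever all the way down to its stop and let it come back up, so that the steel ball drops into the pocket of the wooden tray. Then take the tray by its handle, draw it out from under the drop shaft, carry it level without losing the ball, and finish while still holding it steady and level in the gripper, with the ball over the middle of the wooden assembly board and the tray's underside about 11 cm above the table. Leave the other things on the bench alone.

Things in the scene. Friction and masses are not known exactly. Their poses are not given: they have to be found in the camera images.
- dispenser: Fixed ball dispenser: grey base plate (x -170 to 115, y -55 to 55 mm, 8 mm thick), grey column, open-topped aluminium chute; column, chute and lever bearing lie at x 11 to 112, y -26 to 50 mm, up to 113 mm high. Origin on the table right below the drop shaft; x points from the tray's side to the column, y towards the lever's paddle, z up.
- shaft_mouth (a point): Centre of the lower mouth of the dispenser's square drop shaft (26 mm outside, 20 inside), 50 mm above the table; the shaft's top is at 106 mm. It hangs over the tray's pocket, 30 mm above the tray's top face, so the tray cannot go straight up: raise it 5 to 10 mm, draw it out along the tray's -x by 40 mm or more, then raise it.
- lever (a joint): Angle of the dispenser's sprung lever: 0 at rest (arm rising 0.25 rad from level), 0.5 rad at its lower stop. Hinge along the dispenser's x, at y = 40, z = 103 mm of its frame; arm 100 mm. The spring takes about 2 N at the paddle to start, 6 N at the stop. Past 0.4 rad its gate blade frees the ball, which reaches the pocket in about half a second.
- lever_pad (a point): Middle of the upper face of the black paddle (36 x 36 mm, 8 mm thick) at the lever's outer end; moves with the lever. At rest at x = 39, y = 136, z = 132 mm of the dispenser's frame; at the stop at y = 138, z = 82 mm. Press it straight down from above.
- tray: Loose plywood tray, 170 (x) x 80 (y) mm, 12 mm thick, 0.16 to 0.26 kg; origin at the centre of its underside, z up. It starts on the dispenser's base plate (underside 8 mm above the table) with its x along the dispenser's x, its origin at x = -65, y = 0 mm of that frame. Strips along its long edges reach 18 mm above the origin.
- tray_handle (a point): Point to grip on the tray's handle, an upright plywood fin over the tray's centre, 12 mm thick (tray's y), 50 mm long (tray's x), from 12 to 63 mm above the tray's underside. The point is at 47 mm, on the fin's middle plane.
- tray_pocket (a point): Centre of the floor of the tray's round pocket (24 mm across, 5 mm deep), on the tray's x axis 65 mm from the tray's origin, 7 mm above its underside.
- ball_center (a point): Centre of the loose steel ball, 16 mm in diameter, 17 g; in the pocket its centre is 8 mm above the pocket's floor and its top stands 11 mm above the tray's top face. It can roll about 4 mm within the pocket.
- board: Assembly board fixed on the table, pale wood, 120 (x) x 100 (y) mm, 14 mm thick with two strips to 22 mm high along its short edges and a small green circuit board in its middle; origin at the centre of its underside.
- cleaner: Bystander: open dark steel cup with brass filling (tip cleaner), 72 mm across, 40 mm high; origin at the centre of its underside.
- water: Bystander: glass bottle, 68 mm across, 215 mm high; origin at the centre of its underside.
- flux: Bystander: small jar, 48 mm across, 50 mm high; origin at the centre of its underside.
- driver: Bystander: screwdriver lying on the table along its x.
Not all that is in view belongs to the job. Of the things that look like the board, the larger one is meant.

How it is judged:
By the outcome, as a careful person would: the job done as asked, in the order asked, and still so for the second after the job is handed in, while the arm keeps its last pose, push and grip.
It also fails if it takes over 59 s, if anything falls off the work surface, if the arm or the gripper's body presses on something with over 40 N, if the wrist force passes 120 N, or if a joint passes its speed limit or range.

## Working session

There is one attempt and no reset: what is moved stays moved. The work goes in short steps, Python scripts to look and compute and a shell command to move; the robot and the scene stay as the last step left them, time stands still between calls to the robot, and variables do not carry over. Pictures are saved under pics/ and viewed, and the job is handed in when it is done.

```bash
mkdir -p pics; ls
python3 - <<'E'
from bench import arm
import cv2,numpy as np
print(arm.state())
for n in ("side","top","wrist"):
    c=arm.calibration(n); print(n,c)
    p,d=arm.read_camera(n); cv2.imwrite(f"pics/{n}0.png",p[:,:,::-1]); np.save(f"pics/{n}0.npy",d); 
print(arm.state()["t"])
E
```

```text
pics
{'t': 0.0, 'joint_pos': array([-1.22608358e+00,  8.79724597e-02,  1.37230354e+00, -2.61984757e-05,
        1.68360985e+00, -1.03083300e-01]), 'joint_vel': array([-0.00063007,  0.00314599,  0.000225  , -0.00148418, -0.00036742,
        0.00052192]), 'tau': array([ 3.24187376e-04, -3.51857901e+01, -3.13275754e+01, -2.00300351e-04,
        1.06327236e-02, -5.84102580e-06]), 'tool_pos': array([ 0.23795986, -0.4952847 ,  0.2301046 ]), 'tool_rot': array([-0.59804198,  0.37714819, -0.37586041,  0.59902754]), 'wrist_force': array([-0.50202557, -1.22765911,  0.11536368]), 'moment': array([-0.02704153, -0.01083292,  0.03035877]), 'finger_gap': 0.9974422407264449}
side {'fx': 547.9441367001388, 'fy': 547.9441367001388, 'cx': 317.482384465447, 'cy': 251.52068485222046, 'rvec': array([ 0.30691252, -2.75583731,  1.28801094]), 'tvec': array([0.52171519, 0.1692332 , 1.07431037])}
top {'fx': 585.4797847368624, 'fy': 585.4797847368624, 'cx': 327.2334076631521, 'cy': 241.65294864892488, 'rvec': array([ 2.12512677, -2.16789235,  0.16717362]), 'tvec': array([-0.0118913 ,  0.54065303,  1.4132218 ])}
wrist {'fx': 371.64829954431775, 'fy': 371.64829954431775, 'cx': 319.55851759030344, 'cy': 242.3691526927065, 'rvec': array([-2.42039983,  1.52494629,  0.24852488]), 'tvec': array([-0.54738716, -0.03985083,  0.38107833])}
0.15
```

View pics/side0.png

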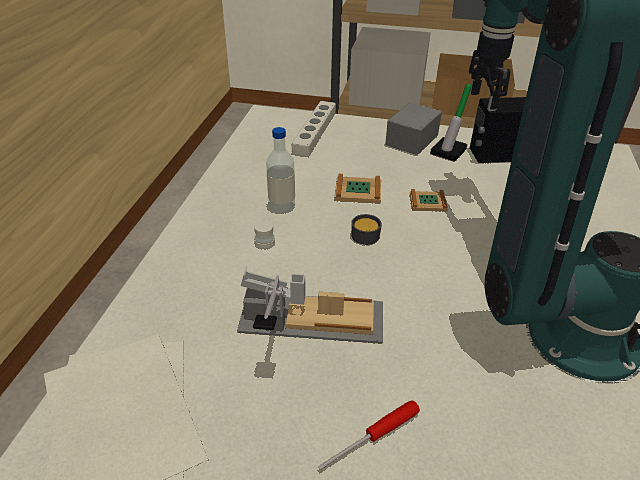

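View pics/top0.png

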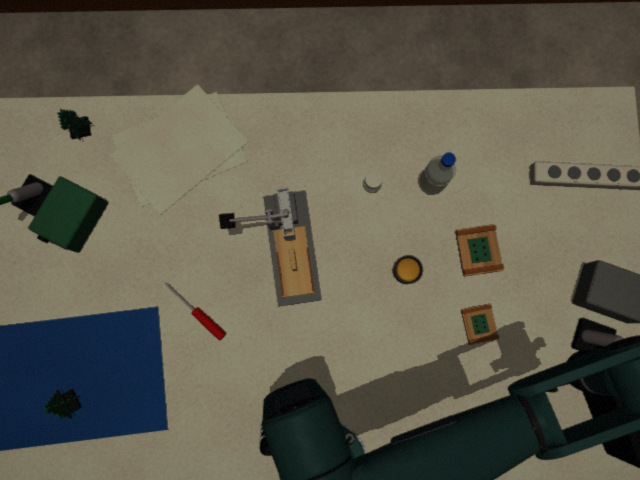

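View pics/wrist0.png

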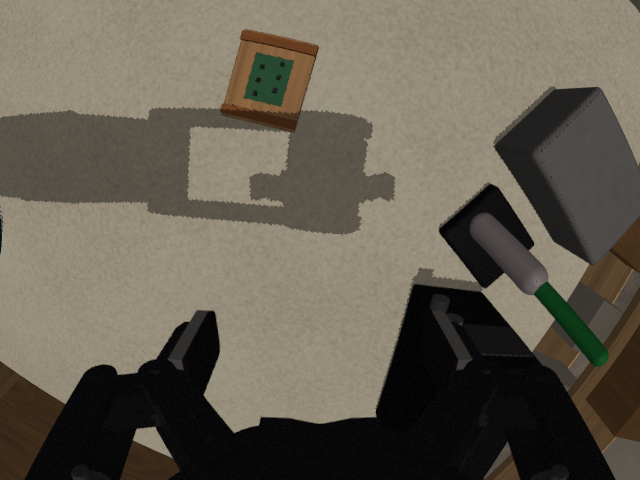

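The side and top views show the dispenser at top (293,247), with its paddle at top (227,221) and side (265,322). The tray's fin is at top (293,260). The larger board is at top (480,250) and side (358,188), and the smaller one at top (479,324) is a decoy. The cup is at top (408,269). Next I'll measure.

```bash
cat > h.py <<'E'
import cv2,numpy as np
from scipy.spatial.transform import Rotation as R
from bench import arm
def pose(c): return R.from_rotvec(c["rvec"]).as_matrix(),np.array(c["tvec"])
def ray(c,uv,fish=False):
    M,t=pose(c); u=(uv[0]-c["cx"])/c["fx"]; v=(uv[1]-c["cy"])/c["fy"]
    if fish:
        r=np.hypot(u,v); s=np.sin(r)/r if r>1e-9 else 1; d=np.array([u*s,v*s,np.cos(r)])
    else: d=np.array([u,v,1.])
    return -M.T@t, M.T@(d/np.linalg.norm(d))
def plane(c,uv,z,fish=False):
    o,d=ray(c,uv,fish); return o+d*(z-o[2])/d[2]
def tri(c1,uv1,c2,uv2,f1=False,f2=False):
    o1,d1=ray(c1,uv1,f1);o2,d2=ray(c2,uv2,f2)
    s=np.linalg.lstsq(np.c_[d1,-d2],o2-o1,rcond=None)[0]
    a=o1+s[0]*d1;b=o2+s[1]*d2
    return (a+b)/2,np.linalg.norm(a-b)
def cloud(c,d):
    M,t=pose(c); v,u=np.indices(d.shape)
    P=np.stack([(u-c["cx"])/c["fx"]*d,(v-c["cy"])/c["fy"]*d,d],-1)
    return (P-t)@M
def proj(c,X):
    return cv2.projectPoints(np.array(X,float).reshape(-1,1,3),c["rvec"],c["tvec"],np.array([[c["fx"],0,c["cx"]],[0,c["fy"],c["cy"]],[0,0,1.]]),None)[0].reshape(-1,2)
E
python3 - <<'E'
from h import *
t=cv2.imread("pics/top0.png"); s=cv2.imread("pics/side0.png")
a=cv2.resize(t[180:320,200:350],None,fx=4,fy=4,interpolation=cv2.INTER_CUBIC)
b=cv2.resize(s[255:385,225:400],None,fx=4.5,fy=4.5,interpolation=cv2.INTER_CUBIC)
cv2.imwrite("pics/a.png",a);cv2.imwrite("pics/b.png",b)
E
```

```text
(no output)
```

View pics/a.png

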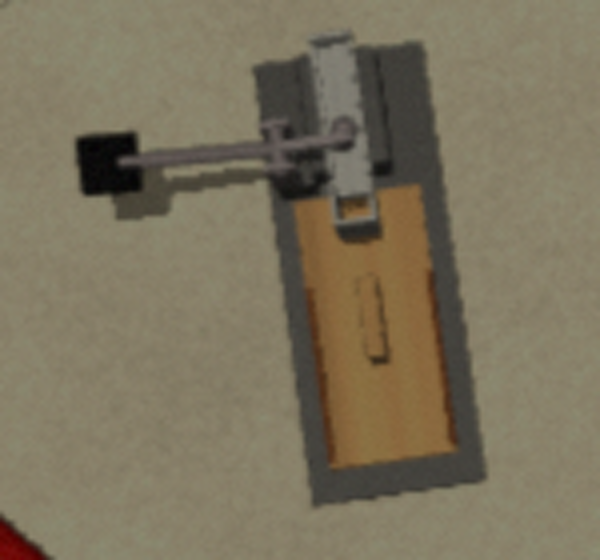

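View pics/b.png

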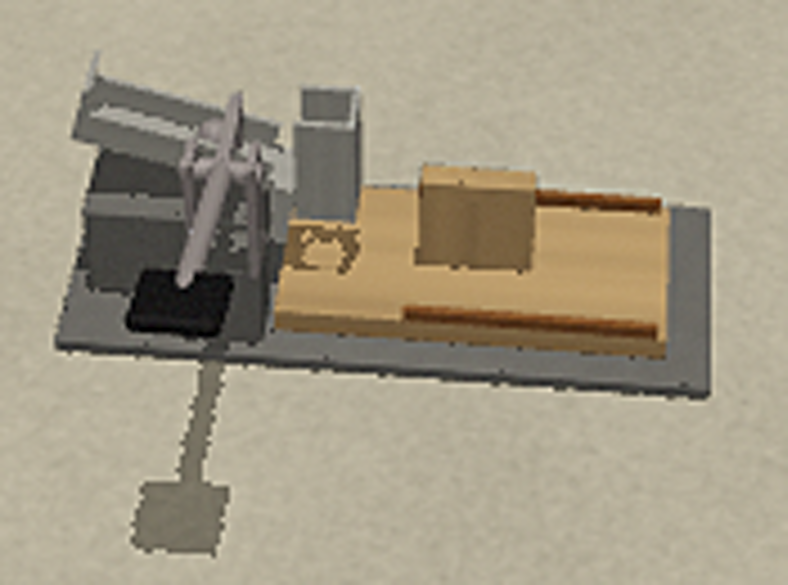

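Run:
```python
from h import *
np.set_printoptions(precision=4,suppress=True)
ct=arm.calibration("top");cs=arm.calibration("side")
T=lambda p:(np.array(p)+.5)/4-.5+[200,180]
S=lambda p:(np.array(p)+.5)/4.5-.5+[225,255]
P=[plane(ct,T(p),.008)[:2] for p in [(254,66),(424,42),(486,478),(313,506)]]
print("plate",P)
ax=(P[0]+P[1]-P[2]-P[3]);ax/=np.linalg.norm(ax);
yaw=np.arctan2(ax[1],ax[0]);print("yaw",yaw, np.linalg.norm(P[0]-P[3]),np.linalg.norm(P[0]-P[1]))
c=sum(P)/4; D=c+ax*.0275;print("disp",D)
ay=np.array([-ax[1],ax[0]])
f=lambda x,y:D+ax*x+ay*y
print("pred pad",f(.039,.136),"handle",f(-.065,0),"pocket",f(0,0))
# pad
t=cv2.imread("pics/top0.png");s=cv2.imread("pics/side0.png")
def blob(im,x0,x1,y0,y1,fn):
    m=np.zeros(im.shape[:2],np.uint8); h=cv2.cvtColor(im,cv2.COLOR_BGR2HSV); m[y0:y1,x0:x1]=fn(h)[y0:y1,x0:x1]*255
    n,l,st,ce=cv2.connectedComponentsWithStats(m); i=1+np.argmax(st[1:,4]); return ce[i],st[i], l==i
blk=lambda h:h[...,2]<45
bt=blob(t,215,240,205,235,blk);bs=blob(s,245,280,312,332,blk)
print(bt[:2],bs[:2]);print("pad tri",tri(ct,bt[0],cs,bs[0]))
print("pad top plane .132",plane(ct,bt[0],.13))
# fin top corners: top view (356,277),(377,275),(388,359),(368,363)
F=[(357,276),(379,273),(388,359),(368,363)]
ft=T(np.mean(F,0)); 
fs=S(np.mean([(424,164),(539,171),(533,189),(419,181)],0))
print("fin",tri(ct,ft,cs,fs), plane(ct,ft,.071))
for n,c in(("top",ct),("side",cs)):
    d=np.load(f"pics/{n}0.npy");C=cloud(c,d); u,v=map(int,np.round(ft if n=="top" else fs)); print(n,"fin depth",C[v,u]); u,v=map(int,np.round(bt[0] if n=="top" else bs[0]));print("pad",C[v,u])
# shaft top
st=T(np.mean([(334,196),(374,194),(379,230),(338,236)],0));ss=S(np.mean([(303,88),(360,92),(356,126),(294,122)],0))
print("shaft",tri(ct,st,cs,ss))
# board pcb green
g=lambda h:(h[...,0]>60)&(h[...,0]<95)&(h[...,1]>80)
a=blob(t,455,505,225,275,g);b=blob(s,340,378,175,200,g)
print(a[:2],b[:2]);print("board",tri(ct,a[0],cs,b[0]),plane(ct,a[0],.016),plane(cs,b[0],.016))
```

```text
plate [array([0.6666, 0.1393]), array([0.6803, 0.03  ]), array([ 0.4001, -0.0047]), array([0.3849, 0.1036])]
yaw 0.12448602534327181 0.28400598718394143 0.11018163927917708
disp [0.5603 0.0705]
pred pad [0.5821 0.2102] handle [0.4958 0.0624] pocket [0.5603 0.0705]
(array([226.6244, 220.7766]), array([219, 214,  17,  15, 197], dtype=int32)) (array([264.4878, 322.1812]), array([253, 315,  24,  15, 287], dtype=int32))
pad tri (array([0.5806, 0.2125, 0.1286]), np.float64(0.0009279201615838442))
pad top plane .132 [0.5808 0.2123 0.13  ]
fin (array([0.4947, 0.0615, 0.0705]), np.float64(0.0003124968315379691)) [0.4948 0.0615 0.071 ]
top fin depth [0.4948 0.0612 0.0721]
pad [0.58   0.2112 0.1317]
side fin depth [0.4945 0.0615 0.0698]
pad [0.5794 0.2168 0.1338]
shaft (array([0.5559, 0.0693, 0.1044]), np.float64(0.005827119980014053))
(array([479.294 , 249.4874]), array([469, 238,  22,  24, 398], dtype=int32)) (array([357.9909, 186.9455]), array([346, 181,  24,  12, 220], dtype=int32))
board (array([ 0.5156, -0.4063,  0.015 ]), np.float64(0.002140913731264493)) [ 0.5165 -0.4061  0.016 ] [ 0.5143 -0.4047  0.016 ]
```

```bash
cat >> h.py <<'E'
np.set_printoptions(precision=4,suppress=True)
YAW=.1245
def go(target, face=None):
    s=arm.state(); M=R.from_quat(s["tool_rot"]).as_matrix(); e=np.array(target)-s["tool_pos"]
    print("t",s["t"],"tcp",s["tool_pos"],"gap",s["finger_gap"],"F",s["wrist_force"],"q",s["joint_pos"])
    print("tool x",M[:,0],"y",M[:,1],"z",M[:,2]); print("move cm (tool)",M.T@e*100)
    d=np.array([-np.sin(YAW),np.cos(YAW),0])
    for sg in(1,-1):
        v=M.T@(sg*d); print("roll for jaw",sg,np.arctan2(-v[2],v[0]))
E
python3 - <<'E'
from h import *
go([.581,.2115,.19])
E
```

```text
t 0.15 tcp [ 0.238  -0.4954  0.2304] gap 1.0005344025140803 F [0.0971 0.3555 0.417 ] q [-1.2261  0.0878  1.3719  0.      1.6836 -0.1031]
tool x [ 0.433  -0.9014 -0.0018] y [-0.0006  0.0017 -1.    ] z [0.9014 0.433  0.0002]
move cm (tool) [-48.8647   4.136   61.5227]
roll for jaw 1 -2.8183277603903103
roll for jaw -1 0.323264893199483
```

```bash
python3 -m inch '[[0,0,0,0,0.11],[0,0,0,0,0.11],[0,0,0,0,0.11],[0,-3.4,0,2.2,0],[0,-3.4,0,2.2,0],[0,-3.4,0,2.2,0],[0,-3.4,0,2.2,0],[0,-3.4,0,2.2,0],[0,-3.4,0,2.2,0],[0,-3.4,0,2.2,0]]'
python3 - <<'E'
from h import *
go([.581,.2115,.19])
E
```

```text
t: 0.98
tool_pos: [0.3668, -0.2403, 0.2238]
tool_rot: [-0.52, 0.483, -0.475, 0.521]
wrist_force: [1.5, -0.6, 0.4]
finger_gap: 0.001
t 0.9833 tcp [ 0.3668 -0.2403  0.2238] gap 0.0007801088665786144 F [ 1.5017 -0.5575  0.431 ] q [-0.7115 -0.1545  1.6201  0.0027  1.6875  0.776 ]
tool x [ 0.0835 -0.9965 -0.0102] y [-0.007   0.0096 -0.9999] z [ 0.9965  0.0836 -0.0062]
move cm (tool) [-43.2016   3.6611  25.1408]
roll for jaw 1 3.1007739040689275
roll for jaw -1 -0.04081874952086567
```

```bash
python3 -m inch '[[0,-3.6,0,2.0,-0.02],[0,-3.6,0,2.0,-0.02],[0,-3.6,0,2.0,0],[0,-3.6,0,2.0,0],[0,-3.6,0,2.0,0],[0,-3.6,0,2.0,0],[0,-3.6,0,2.0,0],[0,-3.6,0,2.0,0],[0,-3.6,0,2.0,0],[0,-3.6,0,2.0,0]]'
python3 - <<'E'
from h import *
go([.581,.2115,.16])
E
```

```text
t: 1.82
tool_pos: [0.519, 0.1476, 0.2243]
tool_rot: [-0.53, 0.471, -0.464, 0.531]
wrist_force: [1.1, -0.3, 0.7]
finger_gap: -0.001
t 1.8167 tcp [0.519  0.1476 0.2243] gap -0.0013653886492580945 F [ 1.0812 -0.3415  0.6631] q [0.1662 0.0687 1.4044 0.0097 1.6739 1.6122]
tool x [ 0.1254 -0.9921 -0.0095] y [-0.007   0.0086 -0.9999] z [ 0.9921  0.1255 -0.0058]
move cm (tool) [-5.4967  6.4381  6.9861]
roll for jaw 1 -3.1403068588280583
roll for jaw -1 0.0012857947617350622
```

```bash
python3 -m inch '[[0,-1.8,1,2.3,0],[0,-1.8,1,2.3,0],[0,-1.8,1,2.3,0],[0,-0.3,1.2,0.2,0],[0,0,1,0,0],[0,0,0.5,0,0],[0,0,0,0,0],[0,0,0,0,0],[0,0,0,0,0],[0,0,0,0,0]]'
python3 - <<'E'
from h import *
go([.581,.2115,.081])
cs=arm.calibration("wrist")
for n in ("side","top"):
    p,d=arm.read_camera(n); cv2.imwrite(f"pics/{n}1.png",p[:,:,::-1])
    x,y=((200,240) if n=="side" else (190,170)); cv2.imwrite(f"pics/{n}1z.png",cv2.resize(p[y:y+130,x:x+180,::-1],None,fx=4,fy=4))
E
```

```text
t: 2.65
tool_pos: [0.5816, 0.2237, 0.1611]
tool_rot: [0.533, -0.47, 0.46, -0.532]
wrist_force: [-0.4, -0.1, -0.0]
finger_gap: -0.001
t 2.65 tcp [0.5816 0.2237 0.1611] gap -0.0013518639847376883 F [-0.4483 -0.0723 -0.0465] q [0.2701 0.2778 1.2886 0.0115 1.5848 1.7057]
tool x [ 0.1348 -0.9908 -0.0101] y [-0.0124  0.0085 -0.9999] z [ 0.9908  0.135  -0.0111]
move cm (tool) [ 1.2775  7.9966 -0.1396]
roll for jaw 1 -3.1307117166028235
roll for jaw -1 0.010880936986969675
```

View pics/side1z.png

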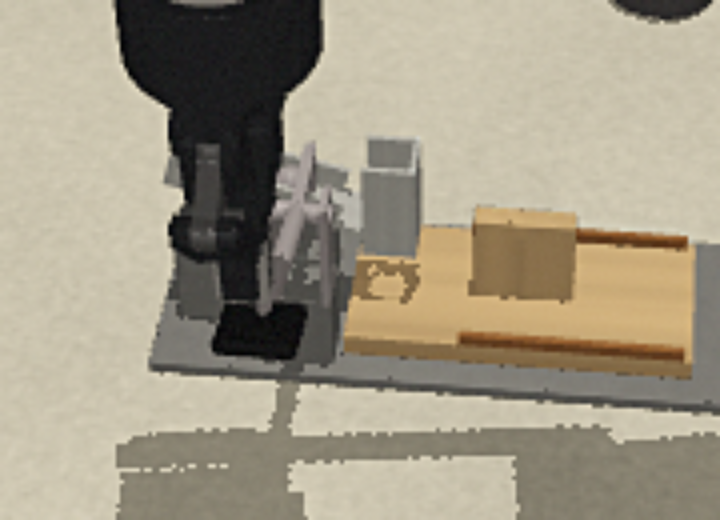

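View pics/top1z.png

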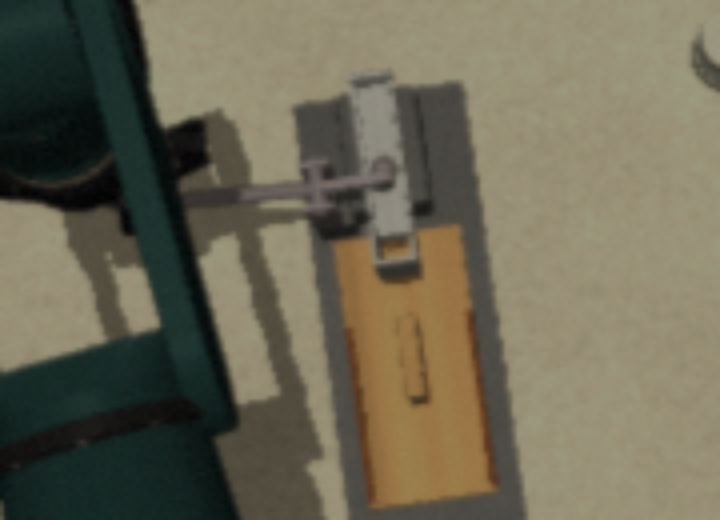

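The side view shows the closed fingers over the paddle (zoomed 260,300), but 1.2 cm too far out. I'll correct that and then press.

```bash
python3 -m inch '[[0,0.7,0,-0.1,0],[0,0.6,0,0,0],[0,0,0.4,0,0],[0,0,0.8,0,0],[0,0,0.8,0,0],[0,0,0.8,0,0],[0,0,0.8,0,0],[0,0,0.8,0,0],[0,0,0.2,0,0],[0,0,0,0,0]]'
python3 - <<'E'
from h import *
go([.581,.2115,.081])
E
```

```text
t: 3.58
tool_pos: [0.5842, 0.2101, 0.1141]
tool_rot: [-0.53, 0.469, -0.461, 0.535]
wrist_force: [0.3, 0.2, 3.2]
finger_gap: 0.004
t 3.5833 tcp [0.5842 0.2101 0.1141] gap 0.0035949232332335357 F [0.2931 0.2202 3.2087] q [0.2474 0.2914 1.3665 0.0126 1.4845 1.6826]
tool x [ 0.134  -0.9909 -0.0124] y [-0.0039  0.012  -0.9999] z [ 0.991   0.1341 -0.0022]
move cm (tool) [-0.1386  3.3097 -0.2925]
roll for jaw 1 -3.131617117917378
roll for jaw -1 0.009975535672415122
```

```bash
python3 -m inch '[[0,-0.1,0.6,-0.2,0],[0,0,0.6,-0.1,0],[0,0,0.6,0,0],[0,0,0.6,0,0],[0,0,0.5,0,0],[0,0,0.4,0,0],[0,0,0.3,0,0],[0,0,0.2,0,0],[0,0,0.2,0,0],[0,0,0.2,0,0]]'
python3 - <<'E'
from h import *
go([.581,.2115,.081])
E
```

```text
t: 4.42
tool_pos: [0.5839, 0.2095, 0.0848]
tool_rot: [-0.528, 0.465, -0.466, 0.537]
wrist_force: [-2.1, -1.1, 10.5]
finger_gap: -0.002
t 4.4167 tcp [0.5839 0.2095 0.0848] gap -0.0015443668733349286 F [-2.1111 -1.072  10.549 ] q [0.2497 0.3024 1.413  0.0065 1.4148 1.6851]
tool x [ 0.134  -0.9909 -0.0077] y [ 0.0095  0.009  -0.9999] z [0.9909 0.134  0.0107]
move cm (tool) [-0.2387  0.3806 -0.2613]
roll for jaw 1 -3.1317231703043005
roll for jaw -1 0.00986948328549281
```

```bash
python3 -m inch '[[0,0,0.3,0,0],[0,0,0.3,0,0],[0,0,0.3,0,0],[0,0,0.3,0,0],[0,0,0.3,0,0],[0,0,0.3,0,0],[0,0,0.3,0,0],[0,0,0.3,0,0],[0,0,0.3,0,0],[0,0,0.3,0,0]]'
python3 - <<'E'
from h import *
go([.581,.2115,.16])
p,d=arm.read_camera("side"); cv2.imwrite(f"pics/side2z.png",cv2.resize(p[240:370,200:380,::-1],None,fx=4,fy=4))
E
```

```text
t: 5.25
tool_pos: [0.584, 0.2094, 0.0845]
tool_rot: [-0.525, 0.461, -0.469, 0.54]
wrist_force: [-4.8, -1.7, 14.1]
finger_gap: -0.0
t 5.25 tcp [0.584  0.2094 0.0845] gap -0.00018591852568708938 F [-4.8293 -1.6767 14.0675] q [0.2509 0.2945 1.4238 0.004  1.3992 1.6858]
tool x [ 0.1349 -0.9908 -0.0067] y [ 0.0223  0.0098 -0.9997] z [0.9906 0.1347 0.0234]
move cm (tool) [-0.2971 -7.5523 -0.0923]
roll for jaw 1 -3.130921898629458
roll for jaw -1 0.01067075496033534
```

View pics/side2z.png

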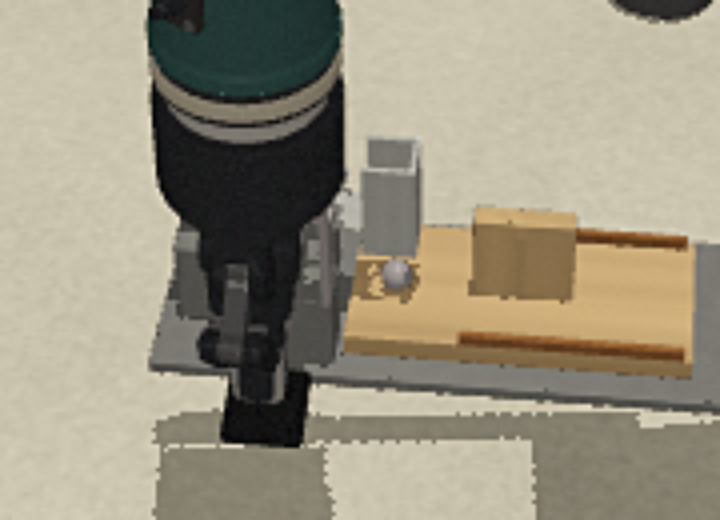

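The lever is at its stop: the force rose to 14 N with no further motion. The ball lies in the pocket (zoomed 397,272). Next I'll raise and open the hand.

```bash
python3 -m inch '[[0,0,-0.6,0,0],[0,0,-0.8,0,0],[0,0,-1,0,0],[0,0,-1,0,0],[0,0,-1.2,0,0],[0,0,-1.5,0,0],[0,0,-1.5,0,0],[0,0,-1.5,0,0],[0,0,-1,0,0],[0,0,-0.5,0,0]]'
python3 - <<'E'
from h import *
go([.495,.0618,.17])
E
```

```text
t: 6.13
tool_pos: [0.5771, 0.2071, 0.1921]
tool_rot: [-0.529, 0.465, -0.466, 0.536]
wrist_force: [0.2, -0.1, -0.7]
finger_gap: -0.001
t 6.1333 tcp [0.5771 0.2071 0.1921] gap -0.0010314112117389303 F [ 0.2214 -0.0657 -0.714 ] q [0.2497 0.2308 1.2844 0.0043 1.617  1.686 ]
tool x [ 0.1344 -0.9909 -0.0054] y [ 0.008   0.0065 -0.9999] z [0.9909 0.1343 0.0088]
move cm (tool) [ 13.3013   2.052  -10.1095]
roll for jaw 1 -3.131345729413841
roll for jaw -1 0.010246924175952294
```

```bash
python3 -m inch '[[1,1.5,0,-1.1,0.01],[1,2.5,0,-1.9,0],[1,2.5,0.3,-1.9,0],[1,2.5,0.3,-1.9,0],[1,2.2,0.3,-1.7,0],[1,1,0.2,-0.8,0],[1,0,0,0,0],[1,0,0,0,0],[1,0,0,0,0],[1,0,0,0,0]]'
python3 - <<'E'
from h import *
go([.495,.0618,.036])
cw=arm.calibration("wrist"); p,d=arm.read_camera("wrist"); cv2.imwrite("pics/w3.png",p[:,:,::-1]); np.save("pics/w3c.npy",np.r_[cw["rvec"],cw["tvec"]])
p,d=arm.read_camera("side"); cv2.imwrite(f"pics/side3z.png",cv2.resize(p[240:370,200:400,::-1],None,fx=4,fy=4))
E
```

```text
t: 6.97
tool_pos: [0.4941, 0.0708, 0.1746]
tool_rot: [-0.53, 0.47, -0.465, 0.531]
wrist_force: [-0.7, -0.4, 0.3]
finger_gap: 1.0
t 6.9667 tcp [0.4941 0.0708 0.1746] gap 1.0003123907453317 F [-0.7344 -0.4456  0.3118] q [ 0.0242 -0.0055  1.5793  0.0068  1.5721  1.4683]
tool x [ 0.1264 -0.992  -0.0072] y [-0.0044  0.0067 -1.    ] z [ 0.992   0.1264 -0.0035]
move cm (tool) [ 1.0053 13.8548  0.0287]
roll for jaw 1 -3.139356231564701
roll for jaw -1 0.002236422025092286
```

View pics/w3.png

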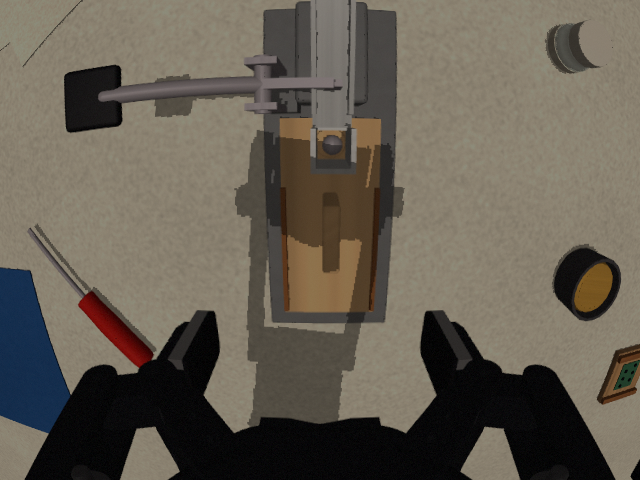

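View pics/side3z.png

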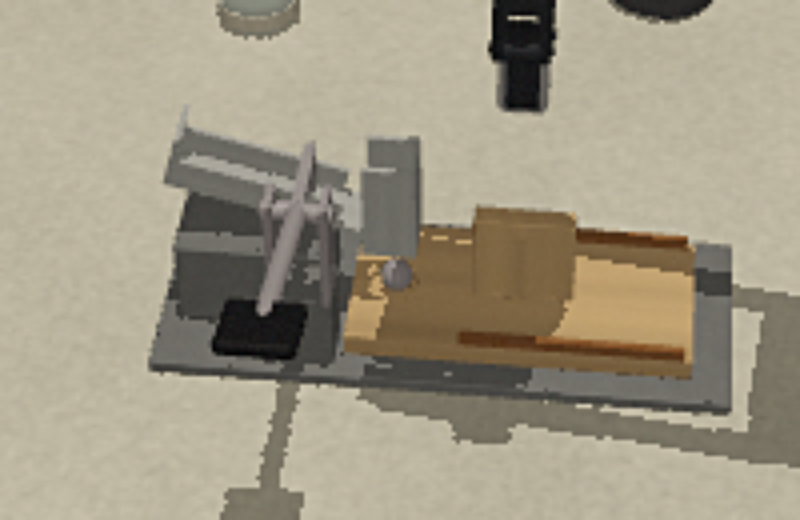

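The lever is back at rest and the ball is visible in the pocket (wrist 332,145). I'll check the fin from the wrist view.

Run:
```python
from h import *
im=cv2.imread("pics/w3.png"); cv2.imwrite("pics/w3z.png",cv2.resize(im[170:290,270:400],None,fx=5,fy=5,interpolation=cv2.INTER_CUBIC))
```

```text
(no output)
```

View pics/w3z.png

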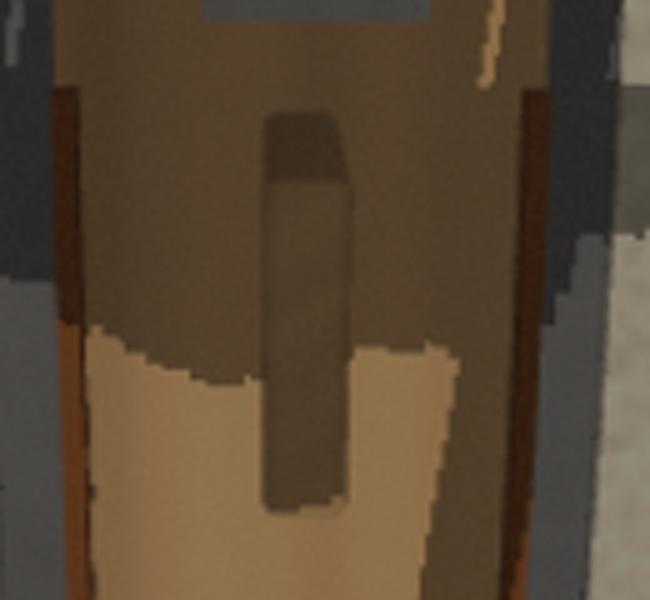

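Run:
```python
from h import *
cw=arm.calibration("wrist");ct=arm.calibration("top")
W=lambda p:(np.array(p)+.5)/5-.5+[270,170]
c=np.mean([(265,181),(350,181),(347,513),(263,513)],0)
print(plane(cw,W(c),.071,True)); T=lambda p:(np.array(p)+.5)/4-.5+[200,180]
print(tri(cw,W(c),ct,T(np.mean([(357,276),(379,273),(388,359),(368,363)],0)),True))
a=plane(cw,W((307,181)),.071,True);b=plane(cw,W((305,513)),.071,True);print(np.arctan2(*(a-b)[[1,0]]))
```

```text
[0.4958 0.0658 0.071 ]
(array([0.4948, 0.0636, 0.0664]), np.float64(0.003831960486132137))
0.12932219904997042
```

```bash
python3 -m inch '[[1,0.4,0.8,0,0],[1,0.3,1.5,0,0],[1,0,2,0,0],[1,0,2,0,0],[1,0,1.5,0,0],[1,0,1,0,0],[1,0,0.5,0,0],[1,0,0,0,0],[1,0,0,0,0],[1,0,0,0,0]]'
python3 - <<'E'
from h import *
go([.495,.0635,.036])
cw=arm.calibration("wrist"); p,d=arm.read_camera("wrist"); cv2.imwrite("pics/w4.png",p[:,:,::-1]);
E
```

```text
t: 7.9
tool_pos: [0.4983, 0.0671, 0.0764]
tool_rot: [-0.531, 0.467, -0.464, 0.534]
wrist_force: [-0.9, 0.7, 0.1]
finger_gap: 0.998
t 7.9 tcp [0.4983 0.0671 0.0764] gap 0.9983758216527744 F [-0.934   0.7223  0.0615] q [0.0167 0.0677 1.7059 0.0067 1.3689 1.4518]
tool x [ 0.1339 -0.991  -0.0066] y [-0.0011  0.0066 -1.    ] z [ 0.991   0.1339 -0.0002]
move cm (tool) [ 0.3351  4.0424 -0.3726]
roll for jaw 1 -3.1317532538392583
roll for jaw -1 0.009839399750534774
```

View pics/w4.png

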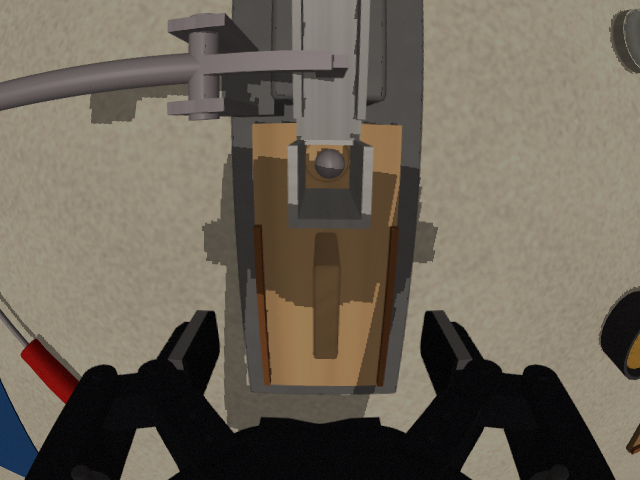

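```bash
python3 -m inch '[[1,0.2,0.5,-0.2,0.01],[1,0.1,0.8,-0.2,0],[1,0,0.8,0,0],[1,0,0.7,0,0],[1,0,0.5,0,0],[1,0,0.3,0,0],[1,0,0.2,0,0],[1,0,0,0,0],[1,0,0,0,0],[1,0,0,0,0]]'
python3 - <<'E'
from h import *
go([.495,.0635,.036])
cw=arm.calibration("wrist"); p,d=arm.read_camera("wrist"); cv2.imwrite("pics/w5.png",p[:,:,::-1]);
E
```

```text
t: 8.78
tool_pos: [0.4962, 0.0633, 0.037]
tool_rot: [-0.527, 0.469, -0.468, 0.533]
wrist_force: [0.7, 0.5, -0.5]
finger_gap: 0.999
t 8.7833 tcp [0.4962 0.0633 0.037 ] gap 0.9994380908905867 F [ 0.7047  0.4693 -0.4515] q [0.0093 0.0988 1.7581 0.0068 1.2803 1.455 ]
tool x [ 0.1228 -0.9924 -0.006 ] y [ 0.0044  0.0066 -1.    ] z [0.9924 0.1228 0.0052]
move cm (tool) [-0.0312  0.0996 -0.1209]
roll for jaw 1 3.1401578681028863
roll for jaw -1 -0.0014347854869067958
```

View pics/w5.png

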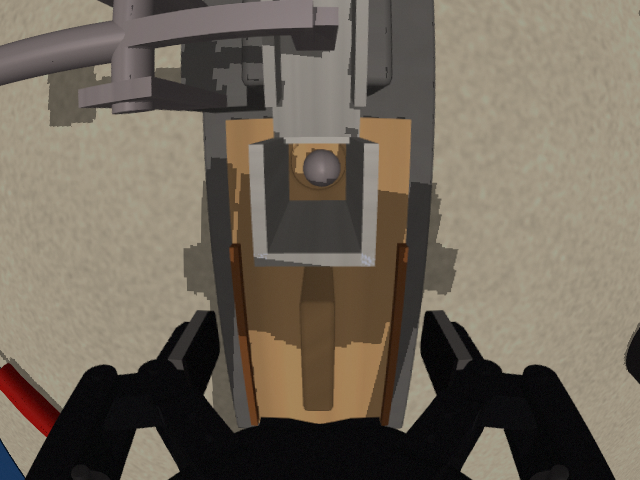

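```bash
python3 -m inch '[[0,0,0,0,0],[0,0,0,0,0],[0,0,0,0,0],[0,0,0,0,0],[0,0,0,0,0],[0,0,0,0,0],[0,0,0,0,0],[0,0,0,0,0],[0,0,0,0,0],[0,0,0,0,0]]'
python3 - <<'E'
from h import *
go([.495,.0635,.044])
E
```

```text
t: 9.67
tool_pos: [0.4975, 0.0635, 0.0387]
tool_rot: [-0.526, 0.468, -0.469, 0.533]
wrist_force: [0.5, -0.6, -0.3]
finger_gap: 0.131
t 9.6667 tcp [0.4975 0.0635 0.0387] gap 0.13137561641167542 F [ 0.4753 -0.637  -0.2724] q [0.0095 0.0972 1.7561 0.0069 1.2804 1.4552]
tool x [ 0.1229 -0.9924 -0.0057] y [ 0.0078  0.0067 -0.9999] z [0.9924 0.1228 0.0085]
move cm (tool) [-0.0349 -0.5368 -0.24  ]
roll for jaw 1 3.140231356623955
roll for jaw -1 -0.0013612969658383153
```

```bash
python3 -m inch '[[0,0,-0.15,0,0],[0,0,-0.15,0,0],[0,0,-0.15,0,0],[0,0,-0.15,0,0],[0,0,-0.1,0,0],[0,0,-0.1,0,0],[0,0,0,0,0],[0,0,0,0,0],[0,0,0,0,0],[0,0,0,0,0]]'
python3 - <<'E'
from h import *
go([.495,.0635,.046])
p,d=arm.read_camera("side"); cv2.imwrite(f"pics/side5z.png",cv2.resize(p[240:370,200:400,::-1],None,fx=4,fy=4))
E
```

```text
t: 10.5
tool_pos: [0.4954, 0.0634, 0.0453]
tool_rot: [-0.527, 0.469, -0.467, 0.532]
wrist_force: [-0.7, -0.1, -2.0]
finger_gap: 0.133
t 10.5 tcp [0.4954 0.0634 0.0453] gap 0.1328893569987192 F [-0.7238 -0.1136 -2.0298] q [0.0093 0.089  1.7504 0.0069 1.2992 1.4551]
tool x [ 0.1229 -0.9924 -0.0063] y [ 0.0029  0.0067 -1.    ] z [0.9924 0.1229 0.0037]
move cm (tool) [-0.0165 -0.071  -0.0417]
roll for jaw 1 3.1402853780279445
roll for jaw -1 -0.0013072755618487102
```

View pics/side5z.png

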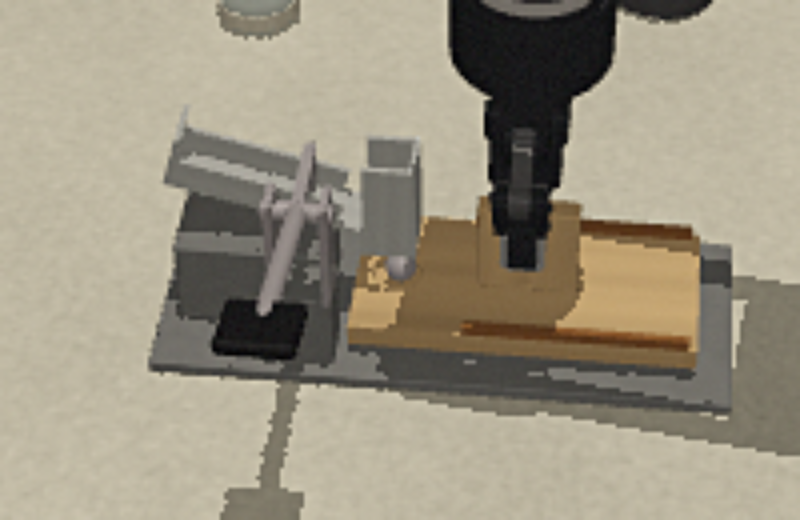

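```bash
python3 -m inch '[[0,0,0,-0.4,0],[0,0,0,-0.7,0],[0,0,0,-1,0],[0,0,0,-1.1,0],[0,0,0,-1.1,0],[0,0,0,-1.1,0],[0,0,0,-1,0],[0,0,0,-0.8,0],[0,0,0,-0.5,0],[0,0,0,-0.2,0]]'
python3 - <<'E'
from h import *
go([.40,.0535,.14])
p,d=arm.read_camera("side"); cv2.imwrite(f"pics/side6z.png",cv2.resize(p[240:370,200:400,::-1],None,fx=4,fy=4))
E
```

```text
t: 11.38
tool_pos: [0.4065, 0.0528, 0.0437]
tool_rot: [-0.528, 0.47, -0.466, 0.531]
wrist_force: [0.2, 0.4, -1.8]
finger_gap: 0.131
t 11.3833 tcp [0.4065 0.0528 0.0437] gap 0.13097166408098276 F [ 0.1558  0.4196 -1.7649] q [-0.0145 -0.1089  1.9498  0.0067  1.3017  1.4311]
tool x [ 0.1231 -0.9924 -0.0065] y [-0.001   0.0064 -1.    ] z [ 0.9924  0.1231 -0.0002]
move cm (tool) [-0.2128 -9.6279 -0.6357]
roll for jaw 1 3.1405168670984556
roll for jaw -1 -0.0010757864913374631
```

View pics/side6z.png

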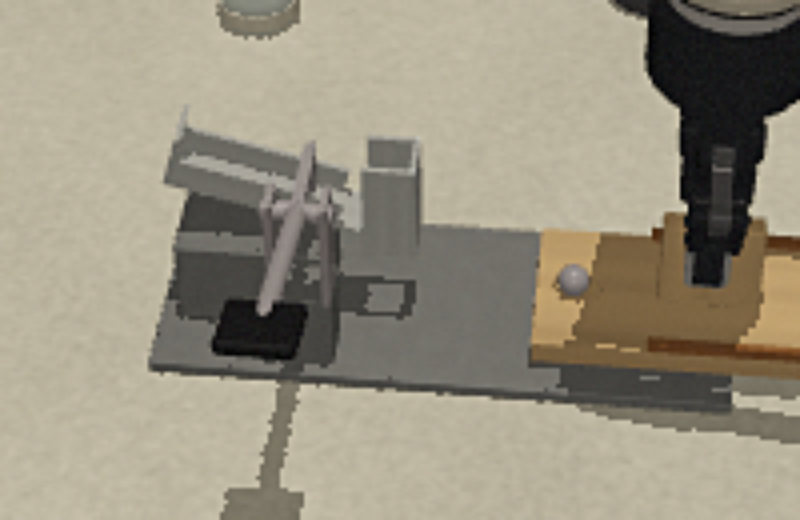

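The tray is clear of the shaft with the ball in the pocket (zoomed 573,279). I'll raise it next, and check where the bottle stands.

```bash
python3 -m inch '[[0,0,-0.4,0,0],[0,0,-0.8,0,0],[0,0,-1.2,0,0],[0,0,-1.4,0,0],[0,0,-1.4,0,0],[0,0,-1.4,0,0],[0,0,-1.2,0,0],[0,0,-0.8,0,0],[0,0,-0.4,0,0],[0,0,0,0,0]]'
python3 - <<'E'
from h import *
go([.4525,-.4135,.1407])
ct=arm.calibration("top");C=cloud(ct,np.load("pics/top0.npy"))
m=(C[...,2]>.1)&(C[...,1]<-.15)&(C[...,0]>.5); print("bottle",np.percentile(C[m],[1,50,99],axis=0))
E
```

```text
t: 12.27
tool_pos: [0.4108, 0.0523, 0.144]
tool_rot: [-0.527, 0.468, -0.468, 0.533]
wrist_force: [0.0, -0.1, -2.4]
finger_gap: 0.132
t 12.2667 tcp [0.4108 0.0523 0.144 ] gap 0.13211002238949765 F [ 0.042  -0.061  -2.3821] q [-0.0158 -0.1933  1.8119  0.0067  1.5176  1.431 ]
tool x [ 0.1234 -0.9923 -0.0059] y [ 0.0056  0.0066 -1.    ] z [0.9923 0.1233 0.0063]
move cm (tool) [46.7387  0.0473 -1.6098]
roll for jaw 1 3.1407354989310217
roll for jaw -1 -0.0008571546587716254
bottle [[ 0.6632 -0.3254  0.1023]
 [ 0.6861 -0.2882  0.1501]
 [ 0.7243 -0.2632  0.219 ]]
```

```bash
python3 -m inch '[[0,0.5,-0.1,0,0],[0,1,-0.1,0,0],[0,1.5,-0.1,0,0],[0,2,0,0,0],[0,2.2,0,0,0],[0,2.2,0,0,0],[0,2.2,0,0,0],[0,2.2,0,0,0],[0,2.2,0,0,0],[0,2.2,0,0,0]]'
python3 - <<'E'
from h import *
go([.4525,-.4135,.1407])
E
```

```text
t: 13.1
tool_pos: [0.4296, -0.138, 0.1385]
tool_rot: [-0.531, 0.471, -0.462, 0.532]
wrist_force: [-0.2, 0.3, -1.5]
finger_gap: 0.129
t 13.1 tcp [ 0.4296 -0.138   0.1385] gap 0.12869432022986305 F [-0.2179  0.3329 -1.4737] q [-0.4402 -0.0895  1.7326  0.0049  1.5097  1.0001]
tool x [ 0.1298 -0.9915 -0.0102] y [-0.008   0.0092 -0.9999] z [ 0.9915  0.1299 -0.0068]
move cm (tool) [27.6092 -0.4916 -1.3086]
roll for jaw 1 -3.1358427631637835
roll for jaw -1 0.005749890426009784
```

```bash
python3 -m inch '[[0,2.2,-0.1,-0.15,0],[0,2.2,-0.1,-0.15,0],[0,2.2,-0.1,-0.15,0],[0,2.2,-0.1,-0.15,0],[0,2.2,-0.1,-0.15,0],[0,2.2,0,-0.15,0],[0,2.2,0,-0.15,0],[0,2.2,0,-0.15,0],[0,2,0,0,0],[0,1.6,0,0,0]]'
python3 - <<'E'
from h import *
go([.4525,-.4135,.1407])
E
```

```text
t: 13.93
tool_pos: [0.4336, -0.3687, 0.1282]
tool_rot: [0.531, -0.48, 0.457, -0.528]
wrist_force: [-0.2, -0.0, -2.4]
finger_gap: 0.131
t 13.9333 tcp [ 0.4336 -0.3687  0.1282] gap 0.1308558790755533 F [-0.1562 -0.0225 -2.4335] q [-0.8006  0.195   1.4558 -0.0065  1.5235  0.6491]
tool x [ 0.1209 -0.9924 -0.0221] y [-0.0274  0.0189 -0.9994] z [ 0.9923  0.1214 -0.0249]
move cm (tool) [ 4.6455 -1.3891  1.3032]
roll for jaw 1 3.1388572962732435
roll for jaw -1 -0.002735357316549616
```

```bash
python3 -m inch '[[0,1.2,-0.2,0.1,0],[0,0.8,-0.2,0.2,0],[0,0.4,-0.2,0.2,0],[0,0.2,-0.2,0.2,0],[0,0.1,-0.2,0.2,0],[0,0,-0.2,0.1,0],[0,0,-0.1,0,0],[0,0,0,0,0],[0,0,0,0,0],[0,0,0,0,0]]'
python3 - <<'E'
from h import *
go([.4525,-.4135,.1407])
for n in ("side","top"):
    p,d=arm.read_camera(n); cv2.imwrite(f"pics/{n}7.png",p[:,:,::-1])
    x,y=((300,120) if n=="side" else (420,190)); cv2.imwrite(f"pics/{n}7z.png",cv2.resize(p[y:y+130,x:x+180,::-1],None,fx=4,fy=4))
E
```

```text
t: 14.77
tool_pos: [0.4437, -0.3984, 0.1352]
tool_rot: [0.53, -0.485, 0.454, -0.527]
wrist_force: [-0.5, 0.2, -1.8]
finger_gap: 0.13
t 14.7667 tcp [ 0.4437 -0.3984  0.1352] gap 0.13005438548394788 F [-0.4768  0.1729 -1.8488] q [-0.8222  0.2572  1.3667 -0.0083  1.5611  0.6305]
tool x [ 0.1175 -0.9926 -0.0302] y [-0.0356  0.0262 -0.999 ] z [ 0.9924  0.1185 -0.0323]
move cm (tool) [ 1.5852 -0.616   0.6788]
roll for jaw 1 3.1358988647233157
roll for jaw -1 -0.005693788866477563
```

View pics/side7z.png

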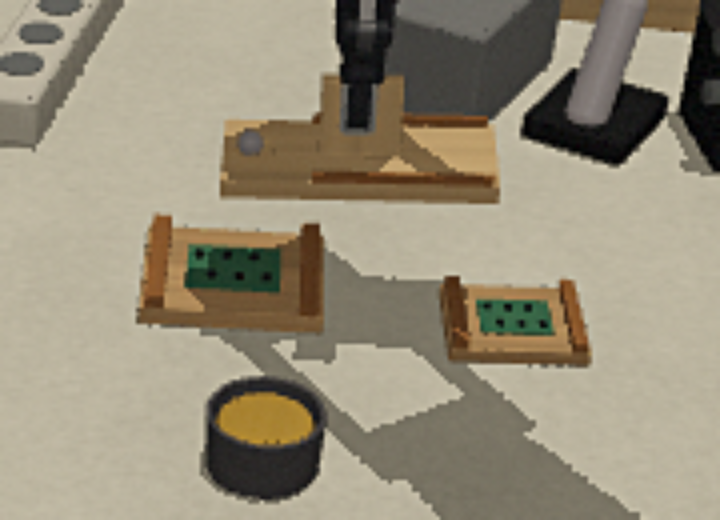

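View pics/top7z.png

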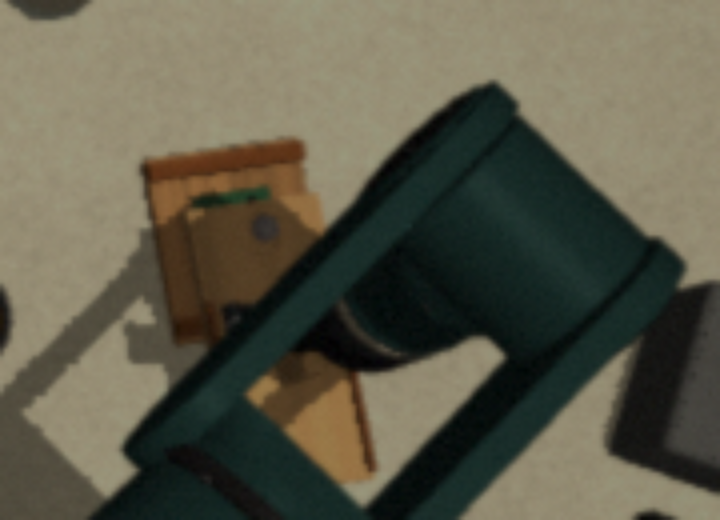

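The ball is in the pocket, seen at side-zoom (250,142) and top-zoom (264,227). Tool tilt has crept up to about 2.5° and the rows can't command it directly, so I'll measure the ball and see what idle rows do to the tilt.

```bash
cat >> h.py <<'E'
M0=None
def tilt():
    s=arm.state(); M=R.from_quat(s["tool_rot"]).as_matrix()
    # tray normal: at grasp tool x,y,z as rows
    Mg=np.array([[.1229,-.9924,-.0057],[.0078,.0067,-.9999],[.9924,.1228,.0085]]).T
    n=M@Mg.T@np.array([0,0,1]); q=s["joint_pos"][0]
    print("t",s["t"],"tcp",s["tool_pos"],"y",M[:,1],"tray normal radial/tang mrad",1e3*n[:2]@[np.cos(q),np.sin(q)],1e3*n[:2]@[-np.sin(q),np.cos(q)])
E
python3 -c "
from h import *
tilt()
ct=arm.calibration('top');cs=arm.calibration('side')
print(tri(ct,(np.array((264,227))+.5)/4-.5+[420,190],cs,(np.array((250,142))+.5)/4-.5+[300,120]))"
python3 -m inch '[[0,0,0,0,0],[0,0,0,0,0],[0,0,0,0,0],[0,0,0,0,0],[0,0,0,0,0],[0,0,0,0,0],[0,0,0,0,0],[0,0,0,0,0],[0,0,0,0,0],[0,0,0,0,0]]'; python3 -c "
from h import *
tilt()"
```

```text
t 14.8667 tcp [ 0.4436 -0.3985  0.1352] y [-0.0357  0.0263 -0.999 ] tray normal radial/tang mrad 43.9467739470424 18.51498448617387
(array([ 0.5089, -0.3936,  0.1189]), np.float64(0.002206205954292647))
t: 15.7
tool_pos: [0.4433, -0.3983, 0.135]
tool_rot: [0.53, -0.485, 0.454, -0.527]
wrist_force: [-0.1, 0.3, -1.8]
finger_gap: 0.136
t 15.7 tcp [ 0.4433 -0.3983  0.135 ] y [-0.0361  0.0266 -0.999 ] tray normal radial/tang mrad 44.43847234299222 18.60907067792519
```

```bash
python3 -m inch '[[0,-0.4,0,-0.3,0],[0,-0.8,0,-0.6,0],[0,-1.2,0,-0.9,0],[0,-1.2,0,-0.9,0],[0,-1.2,0,-0.9,0],[0,-0.4,0,-0.3,0],[0,0,0,0,0],[0,0,0,0,0],[0,0,0,0,0],[0,0,0,0,0]]'; python3 -c "
from h import *
tilt()"
```

```text
t: 16.53
tool_pos: [0.3965, -0.3493, 0.1381]
tool_rot: [0.53, -0.485, 0.454, -0.527]
wrist_force: [0.2, 0.3, -2.3]
finger_gap: 0.134
t 16.5333 tcp [ 0.3965 -0.3493  0.1381] y [-0.0348  0.0252 -0.9991] tray normal radial/tang mrad 42.49128223861658 18.692190349013675
```

```bash
python3 -m inch '[[0,0,-0.4,0,0],[0,0,-0.8,0,0],[0,0,-1.2,0,0],[0,0,-1.6,0,0],[0,0,-1.6,0,0],[0,0,0,0,0],[0,0,0,0,0],[0,0,0,0,0],[0,0,0,0,0],[0,0,0,0,0]]'; python3 -c "
from h import *
tilt()"
python3 -m inch '[[0,0,0.4,0,0],[0,0,0.8,0,0],[0,0,1.2,0,0],[0,0,1.6,0,0],[0,0,1.6,0,0],[0,0,0,0,0],[0,0,0,0,0],[0,0,0,0,0],[0,0,0,0,0],[0,0,0,0,0]]'; python3 -c "
from h import *
tilt()"
```

```text
t: 17.37
tool_pos: [0.4004, -0.353, 0.1996]
tool_rot: [0.53, -0.484, 0.455, -0.527]
wrist_force: [0.0, 0.6, -2.0]
finger_gap: 0.133
t 17.3667 tcp [ 0.4004 -0.353   0.1996] y [-0.0333  0.0236 -0.9992] tray normal radial/tang mrad 40.3494465406915 18.61949068973416
t: 18.2
tool_pos: [0.3958, -0.3487, 0.1327]
tool_rot: [0.53, -0.488, 0.451, -0.527]
wrist_force: [-1.0, 0.2, -2.3]
finger_gap: 0.129
t 18.2 tcp [ 0.3958 -0.3487  0.1327] y [-0.041   0.0319 -0.9986] tray normal radial/tang mrad 51.64553546754588 18.66797941207288
```

```bash
python3 -m inch '[[0,0,-0.4,0,0],[0,0,-0.8,0,0],[0,0,-1.2,0,0],[0,0,-1.6,0,0],[0,0,-1.6,0,0],[0,0,-1.6,0,0],[0,0,0,0,0],[0,0,0,0,0],[0,0,0,0,0],[0,0,0,0,0]]'; python3 -c "
from h import *
tilt()"
python3 -m inch '[[0,0,1.8,0,0],[0,0,1.5,0,0],[0,0,1.2,0,0],[0,0,0.9,0,0],[0,0,0.7,0,0],[0,0,0.5,0,0],[0,0,0.3,0,0],[0,0,0.2,0,0],[0,0,0.1,0,0],[0,0,0,0,0]]'; python3 -c "
from h import *
tilt()"
```

```text
t: 19.03
tool_pos: [0.401, -0.3534, 0.2195]
tool_rot: [0.53, -0.483, 0.457, -0.527]
wrist_force: [-0.4, -0.3, -2.1]
finger_gap: 0.129
t 19.0333 tcp [ 0.401  -0.3534  0.2195] y [-0.0305  0.0206 -0.9993] tray normal radial/tang mrad 36.1985341213419 18.61056288413501
t: 19.87
tool_pos: [0.3971, -0.3501, 0.1395]
tool_rot: [0.53, -0.485, 0.454, -0.527]
wrist_force: [-0.3, 0.3, -1.7]
finger_gap: 0.132
t 19.8667 tcp [ 0.3971 -0.3501  0.1395] y [-0.0354  0.0259 -0.999 ] tray normal radial/tang mrad 43.38383543677144 18.627704236323947
```

```bash
python3 -m inch '[[0,0,-0.5,0,0],[0,0,-1,0,0],[0,0,-1.5,0,0],[0,0,-2,0,0],[0,0,-2,0,0],[0,0,-2,0,0],[0,0,0,0,0],[0,0,0,0,0],[0,0,0,0,0],[0,0,0,0,0]]'; python3 -c "
from h import *
tilt()"
python3 -m inch '[[0,0,0.5,0,0],[0,0,0.6,0,0],[0,0,0.6,0,0],[0,0,0.6,0,0],[0,0,0.6,0,0],[0,0,0.6,0,0],[0,0,0.5,0,0],[0,0,0.4,0,0],[0,0,0.3,0,0],[0,0,0.2,0,0]]'; python3 -c "
from h import *
tilt()"
```

```text
t: 20.7
tool_pos: [0.4017, -0.3538, 0.2424]
tool_rot: [0.53, -0.481, 0.458, -0.527]
wrist_force: [0.2, 0.5, -1.7]
finger_gap: 0.131
t 20.7 tcp [ 0.4017 -0.3538  0.2424] y [-0.0273  0.0172 -0.9995] tray normal radial/tang mrad 31.55709845459357 18.535734152547153
t: 21.53
tool_pos: [0.3976, -0.3501, 0.1806]
tool_rot: [0.53, -0.486, 0.453, -0.527]
wrist_force: [-0.3, 0.1, -1.9]
finger_gap: 0.13
t 21.5333 tcp [ 0.3976 -0.3501  0.1806] y [-0.0368  0.0274 -0.9989] tray normal radial/tang mrad 45.533062932602 18.614942565092868
```

```bash
python3 -m inch '[[0,0,-0.5,0,0],[0,0,-0.6,0,0],[0,0,-0.6,0,0],[0,0,-0.6,0,0],[0,0,-0.6,0,0],[0,0,-0.6,0,0],[0,0,-0.5,0,0],[0,0,-0.4,0,0],[0,0,-0.3,0,0],[0,0,-0.2,0,0]]'; python3 -c "
from h import *
tilt()"
python3 -m inch '[[0,0,1.5,0,0],[0,0,2.5,0,0],[0,0,2.5,0,0],[0,0,0,0,0],[0,0,0,0,0],[0,0,0,0,0],[0,0,0,0,0],[0,0,0,0,0],[0,0,0,0,0],[0,0,0,0,0]]'; python3 -c "
from h import *
tilt()"
```

```text
t: 22.37
tool_pos: [0.4005, -0.3526, 0.2381]
tool_rot: [0.53, -0.483, 0.456, -0.527]
wrist_force: [0.7, -0.4, -2.3]
finger_gap: 0.128
t 22.3667 tcp [ 0.4005 -0.3526  0.2381] y [-0.0322  0.0225 -0.9992] tray normal radial/tang mrad 38.7763458920204 18.528721557982728
t: 23.2
tool_pos: [0.401, -0.3539, 0.1799]
tool_rot: [0.531, -0.479, 0.46, -0.526]
wrist_force: [0.1, 0.5, -1.7]
finger_gap: 0.133
t 23.2 tcp [ 0.401  -0.3539  0.1799] y [-0.0236  0.0131 -0.9996] tray normal radial/tang mrad 26.048119721354073 18.588619802234458
```

```bash
python3 -m inch '[[0,0.8,0,0.6,0],[0,1.2,0,0.9,0],[0,1.4,0,1.0,0],[0,1.2,0,0.7,0],[0,0.6,0,0.4,0],[0,0,0,0,0],[0,0,0,0,0],[0,0,0,0,0],[0,0,0,0,0],[0,0,0,0,0]]'; python3 -c "
from h import *
tilt(); go([.4505,-.4102,.1407])
"
```

```text
t: 24.03
tool_pos: [0.4449, -0.4029, 0.1842]
tool_rot: [0.531, -0.476, 0.463, -0.526]
wrist_force: [0.4, -0.3, -1.2]
finger_gap: 0.131
t 24.0333 tcp [ 0.4449 -0.4029  0.1842] y [-0.0187  0.0082 -0.9998] tray normal radial/tang mrad 19.0790360891801 18.433376105544944
t 24.0333 tcp [ 0.4449 -0.4029  0.1842] gap 0.13078514690007392 F [ 0.4438 -0.2568 -1.2362] q [-0.8258  0.2259  1.3062 -0.0082  1.6283  0.6264]
tool x [ 0.1178 -0.993  -0.0103] y [-0.0187  0.0082 -0.9998] z [ 0.9929  0.1179 -0.0176]
move cm (tool) [0.8369 4.3329 0.5441]
roll for jaw 1 3.135309342291766
roll for jaw -1 -0.0062833112980273
```

```bash
python3 -m inch '[[0,0.3,1.0,0.2,0],[0,0.3,1.9,0.2,0],[0,0.3,1.9,0.2,0],[0,0,0,0,0],[0,0,0,0,0],[0,0,0,0,0],[0,0,0,0,0],[0,0,0,0,0],[0,0,0,0,0],[0,0,0,0,0]]'
python3 - <<'E'
from h import *
tilt(); go([.4505,-.4102,.1407])
for n in ("side","top"):
    p,d=arm.read_camera(n); cv2.imwrite(f"pics/{n}8.png",p[:,:,::-1])
    x,y=((300,120) if n=="side" else (420,190)); cv2.imwrite(f"pics/{n}8z.png",cv2.resize(p[y:y+130,x:x+180,::-1],None,fx=4,fy=4))
E
```

```text
t: 24.87
tool_pos: [0.4516, -0.4108, 0.1378]
tool_rot: [0.531, -0.474, 0.465, -0.526]
wrist_force: [-0.9, 0.2, -2.0]
finger_gap: 0.134
t 24.8667 tcp [ 0.4516 -0.4108  0.1378] y [-0.0142  0.0034 -0.9999] tray normal radial/tang mrad 12.534342034535685 18.38237370673569
t 24.8667 tcp [ 0.4516 -0.4108  0.1378] gap 0.13401654511707767 F [-0.873   0.231  -2.0493] q [-0.8266  0.2644  1.3521 -0.0082  1.5372  0.6258]
tool x [ 0.1184 -0.993  -0.0051] y [-0.0142  0.0034 -0.9999] z [ 0.9929  0.1184 -0.0137]
move cm (tool) [-0.0712 -0.2908 -0.1023]
roll for jaw 1 3.1357981804676633
roll for jaw -1 -0.005794473122129834
```

View pics/side8z.png

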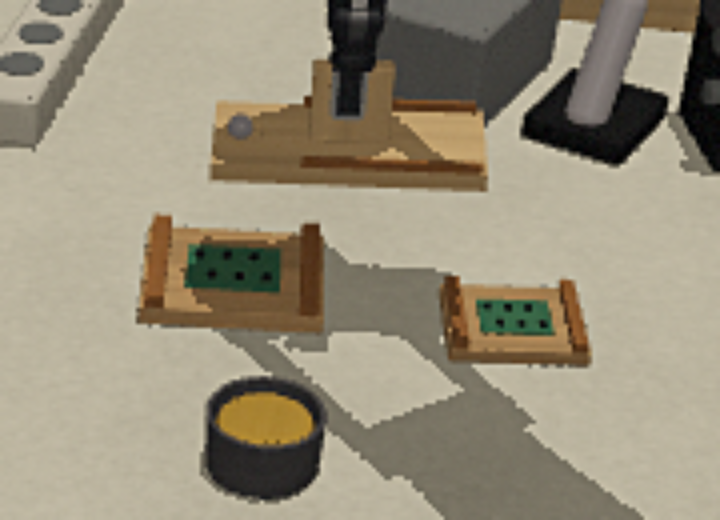

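View pics/top8z.png

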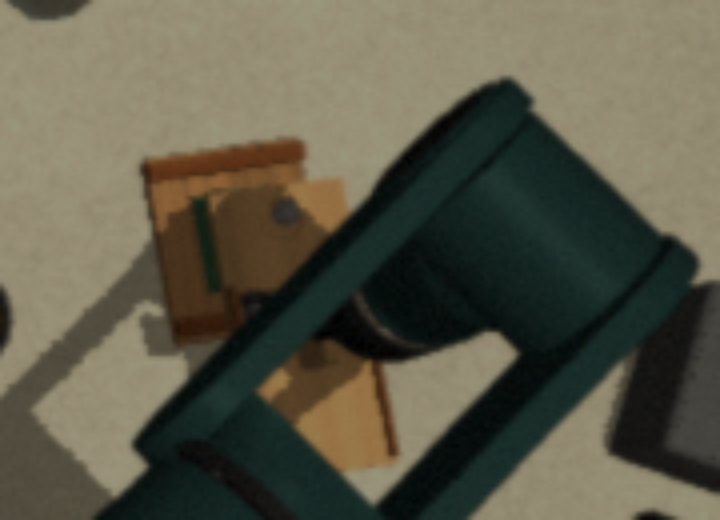

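Run:
```python
from h import *
ct=arm.calibration('top');cs=arm.calibration('side')
t=lambda p:(np.array(p)+.5)/4-.5+[420,190]
s=lambda p:(np.array(p)+.5)/4-.5+[300,120]
for n,a,b in(("ball",(286,211),(239,127)),("FL",(215,192),(212,163)),("FR",(342,180),(218,101)),("RR",(398,455),(479,104))):
    print(n,tri(ct,t(a),cs,s(b)))
B=plane(ct,t((286,211)),.126); print(B, plane(cs,s((239,127)),.126))
# board outline from the first pictures: top view
im=cv2.imread("pics/top0.png");cv2.imwrite("pics/bd.png",cv2.resize(im[215:285,445:515],None,fx=8,fy=8,interpolation=cv2.INTER_CUBIC))
```

```text
ball (array([ 0.518 , -0.4065,  0.1212]), np.float64(0.0019271322917345578))
FL (array([ 0.5295, -0.3666,  0.1168]), np.float64(0.004414087544251529))
FR (array([ 0.5367, -0.4415,  0.1183]), np.float64(0.0009745056388532848))
RR (array([ 0.3732, -0.4604,  0.1271]), np.float64(0.0038655091917105615))
[ 0.5182 -0.4051  0.126 ] [ 0.5159 -0.3979  0.126 ]
```

View pics/bd.png

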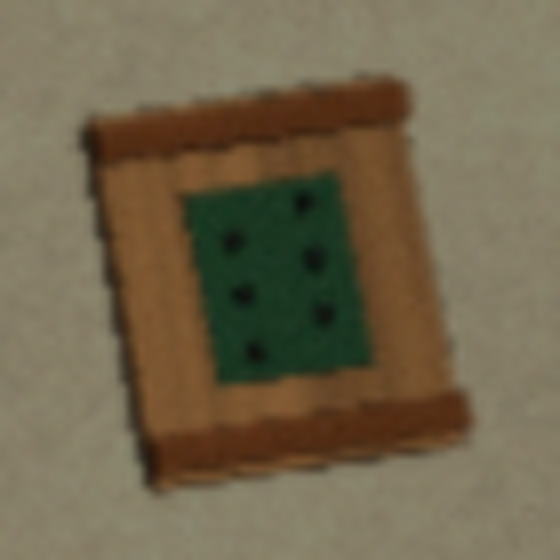

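Run:
```python
from h import *
tilt()
for n in("top","side"):
    c=arm.calibration(n); p,d=arm.read_camera(n); C=cloud(c,d); s=arm.state(); M=R.from_quat(s["tool_rot"]).as_matrix()
    L=(C-s["tool_pos"])@np.c_[M[:,2],M[:,0]]  # along tray, across
    z=C[...,2]
    m=(d>0)&(abs(L[...,1])<.033)&(abs(L[...,1])>.012)&(abs(L[...,0])<.08)&(z>.105)&(z<.14)
    hsv=cv2.cvtColor(p,cv2.COLOR_RGB2HSV); m&=(hsv[...,1]>70)&(hsv[...,0]<25)
    for k in range(3):
        A=np.c_[L[m],np.ones(m.sum())]; x=np.linalg.lstsq(A,z[m],rcond=None)[0]; r=abs(z-(L@x[:2]+x[2])); m&=r<.004
    print(n,m.sum(),"slope along,across",x,"L range",L[m].min(0),L[m].max(0))
```

```text
t 24.9667 tcp [ 0.4516 -0.4108  0.1377] y [-0.0142  0.0034 -0.9999] tray normal radial/tang mrad 12.499455404873695 18.356988499067736
top 515 slope along,across [-0.0224 -0.0156  0.1204] L range [-0.0797 -0.0328] [0.0799 0.0328]
side 350 slope along,across [-0.0236 -0.0164  0.1197] L range [-0.0796 -0.0328] [0.0799 0.0329]
```

Run:
```python
from h import *
d={}
for n in("top","side"):
    c=arm.calibration(n); C=cloud(c,np.load(f"pics/{n}0.npy"));z=C[...,2]
    for nm,(x,y,w) in {"by board":(.50,-.40,.14),"tray at start":(.48,.06,.25)}.items():
        m=(abs(C[...,0]-x)<w)&(abs(C[...,1]-y)<w)&(abs(z)<.006)
        A=np.c_[C[m][:,:2]-[x,y],np.ones(m.sum())]; print(n,nm,np.linalg.lstsq(A,z[m],rcond=None)[0],m.sum())
    M=np.array([[.1229,-.9924],[.9924,.1228]]); L=(C[...,:2]-[.4955,.0635])@np.c_[M[1],M[0]]
    m=(abs(L[...,1])<.033)&(abs(L[...,1])>.012)&(L[...,0]>-.08)&(L[...,0]<.04)&(abs(z-.02)<.005)
    A=np.c_[L[m],np.ones(m.sum())]; print("tray0",np.linalg.lstsq(A,z[m],rcond=None)[0],m.sum())
```

```text
top by board [-0.0001 -0.0015  0.0006] 9179
top tray at start [ 0.0005 -0.0009  0.0003] 30970
tray0 [ 0.0042 -0.0003  0.0202] 726
side by board [ 0.0002 -0.0004  0.0006] 4803
side tray at start [ 0.0004 -0.0009  0.0002] 39876
tray0 [-0.0002 -0.0064  0.0201] 646
```

Tray plane fits from both cameras agree, with slopes of about -23 mrad along and -16 mrad across. One more stroke (gentle up with an abrupt stop, then a brisk down) should remove most of that.

```bash
python3 -m inch '[[0,0,-0.5,0,0],[0,0,-1,0,0],[0,0,-1.5,0,0],[0,0,-2,0,0],[0,0,-2,0,0],[0,0,0,0,0],[0,0,0,0,0],[0,0,0,0,0],[0,0,0,0,0],[0,0,0,0,0]]'; python3 -c "
from h import *
tilt(); go([.450,-.4102,.1407])"
```

```text
t: 25.9
tool_pos: [0.452, -0.4103, 0.2113]
tool_rot: [0.531, -0.475, 0.464, -0.526]
wrist_force: [-0.4, -0.1, -2.9]
finger_gap: 0.129
t 25.9 tcp [ 0.452  -0.4103  0.2113] y [-0.0161  0.0055 -0.9999] tray normal radial/tang mrad 15.337352465460066 18.345088004499893
t 25.9 tcp [ 0.452  -0.4103  0.2113] gap 0.12883563983468005 F [-0.4384 -0.1267 -2.9007] q [-0.8256  0.2378  1.238  -0.0082  1.6807  0.6256]
tool x [ 0.1184 -0.9929 -0.0074] y [-0.0161  0.0055 -0.9999] z [ 0.9928  0.1185 -0.0154]
move cm (tool) [ 0.0199  7.0664 -0.0843]
roll for jaw 1 3.135850491805772
roll for jaw -1 -0.005742161784021218
```

Next, the brisk down stroke.

```bash
python3 -m inch '[[0,0,1.8,0,0],[0,0,2.8,0,0],[0,0,2.7,0,0],[0,0,0,0,0],[0,0,0,0,0],[0,0,0,0,0],[0,0,0,0,0],[0,0,0,0,0],[0,0,0,0,0],[0,0,0,0,0]]'; python3 -c "
from h import *
tilt(); go([.450,-.4102,.1407])"
```

```text
t: 26.73
tool_pos: [0.4509, -0.41, 0.1371]
tool_rot: [0.531, -0.475, 0.464, -0.526]
wrist_force: [0.2, 0.0, -2.6]
finger_gap: 0.13
t 26.7333 tcp [ 0.4509 -0.41    0.1371] y [-0.0159  0.0052 -0.9999] tray normal radial/tang mrad 14.98760569087467 18.379226032520368
t 26.7333 tcp [ 0.4509 -0.41    0.1371] gap 0.13005907982046835 F [ 0.1514  0.0222 -2.6421] q [-0.8267  0.2643  1.3537 -0.0082  1.5383  0.6258]
tool x [ 0.1183 -0.9929 -0.0071] y [-0.0159  0.0052 -0.9999] z [ 0.9928  0.1184 -0.0152]
move cm (tool) [ 0.0035 -0.3592 -0.0926]
roll for jaw 1 3.1358181736788757
roll for jaw -1 -0.005774479910917487
```

```bash
python3 -m inch '[[0,-0.4,0,-0.3,0],[0,-0.8,0,-0.6,0],[0,-1.2,0,-0.9,0],[0,-1.2,0,-0.9,0],[0,-1.2,0,-0.9,0],[0,0,0,0,0],[0,0,0,0,0],[0,0,0,0,0],[0,0,0,0,0],[0,0,0,0,0]]'; python3 -c "
from h import *
tilt()"; python3 -m inch '[[0,0.8,0,0.6,0],[0,1.2,0,0.9,0],[0,1.4,0,1.0,0],[0,1.2,0,0.9,0],[0,0.4,0,0.3,0],[0,0,0,0,0],[0,0,0,0,0],[0,0,0,0,0],[0,0,0,0,0],[0,0,0,0,0]]'; python3 -c "
from h import *
tilt(); go([.450,-.4102,.1407])"
```

```text
t: 27.57
tool_pos: [0.407, -0.364, 0.1428]
tool_rot: [0.531, -0.472, 0.467, -0.526]
wrist_force: [0.7, -0.3, -2.7]
finger_gap: 0.13
t 27.5667 tcp [ 0.407  -0.364   0.1428] y [-0.0101 -0.0012 -0.9999] tray normal radial/tang mrad 6.272496049482442 18.42833119140851
t: 28.4
tool_pos: [0.4515, -0.4114, 0.1404]
tool_rot: [0.531, -0.473, 0.466, -0.526]
wrist_force: [-0.1, 1.3, -1.8]
finger_gap: 0.132
t 28.4 tcp [ 0.4515 -0.4114  0.1404] y [-0.0127  0.0015 -0.9999] tray normal radial/tang mrad 10.055795134918714 18.501507978263845
t 28.4 tcp [ 0.4515 -0.4114  0.1404] gap 0.1324942819659368 F [-0.0797  1.3479 -1.7905] q [-0.8273  0.2621  1.3496 -0.0083  1.5396  0.6251]
tool x [ 0.1184 -0.993  -0.003 ] y [-0.0127  0.0015 -0.9999] z [ 0.9929  0.1185 -0.0124]
move cm (tool) [-0.1352 -0.0233 -0.1396]
roll for jaw 1 3.1358369280507716
roll for jaw -1 -0.0057557255390215745
```

An in/out cycle cuts the tilt and lands in the right place, so I'll run two more.

```bash
python3 -m inch '[[0,-0.4,0,-0.3,0],[0,-0.8,0,-0.6,0],[0,-1.2,0,-0.9,0],[0,-1.2,0,-0.9,0],[0,-1.2,0,-0.9,0],[0,0,0,0,0],[0,0,0,0,0],[0,0,0,0,0],[0,0,0,0,0],[0,0,0,0,0]]'; python3 -c "
from h import *
tilt()"; python3 -m inch '[[0,0.8,0,0.6,0],[0,1.2,0,0.9,0],[0,1.4,0,1.0,0],[0,1.2,0,0.9,0],[0,0.4,0,0.2,0],[0,0,0,0,0],[0,0,0,0,0],[0,0,0,0,0],[0,0,0,0,0],[0,0,0,0,0]]'; python3 -c "
from h import *
tilt(); go([.450,-.4102,.1407])"
python3 -m inch '[[0,-0.4,0,-0.3,0],[0,-0.8,0,-0.6,0],[0,-1.2,0,-0.9,0],[0,-1.2,0,-0.9,0],[0,-1.2,0,-0.9,0],[0,0,0,0,0],[0,0,0,0,0],[0,0,0,0,0],[0,0,0,0,0],[0,0,0,0,0]]'; python3 -c "
from h import *
tilt();go([.450,-.4102,.1407])"
```

```text
t: 29.23
tool_pos: [0.4064, -0.3637, 0.1428]
tool_rot: [0.532, -0.472, 0.467, -0.526]
wrist_force: [-0.6, 0.2, -2.3]
finger_gap: 0.131
t 29.2333 tcp [ 0.4064 -0.3637  0.1428] y [-0.011  -0.0003 -0.9999] tray normal radial/tang mrad 7.559704742623587 18.533157573543697
t: 30.07
tool_pos: [0.4499, -0.4115, 0.1405]
tool_rot: [0.531, -0.473, 0.465, -0.526]
wrist_force: [-0.9, 0.1, -2.1]
finger_gap: 0.131
t 30.0667 tcp [ 0.4499 -0.4115  0.1405] y [-0.0133  0.002  -0.9999] tray normal radial/tang mrad 10.763460911122728 18.64936105354124
t 30.0667 tcp [ 0.4499 -0.4115  0.1405] gap 0.130763783579014 F [-0.9414  0.0845 -2.0674] q [-0.8292  0.2601  1.3518 -0.0084  1.5401  0.623 ]
tool x [ 0.1186 -0.9929 -0.0036] y [-0.0133  0.002  -0.9999] z [ 0.9929  0.1186 -0.0129]
move cm (tool) [-0.1248 -0.0148  0.0214]
roll for jaw 1 3.1359735897834247
roll for jaw -1 -0.005619063806368722
t: 30.9
tool_pos: [0.4048, -0.3638, 0.1429]
tool_rot: [0.532, -0.472, 0.466, -0.526]
wrist_force: [1.0, 0.5, -1.6]
finger_gap: 0.13
t 30.9 tcp [ 0.4048 -0.3638  0.1429] y [-0.0116  0.0002 -0.9999] tray normal radial/tang mrad 8.227865054382628 18.682185888188425
t 30.9 tcp [ 0.4048 -0.3638  0.1429] gap 0.13017485818009525 F [ 0.9603  0.4538 -1.593 ] q [-0.8311  0.1148  1.517  -0.0085  1.5177  0.6208]
tool x [ 0.119  -0.9929 -0.0015] y [-0.0116  0.0002 -0.9999] z [ 0.9928  0.1191 -0.0115]
move cm (tool) [5.1468 0.1645 3.9325]
roll for jaw 1 3.136441185999713
roll for jaw -1 -0.005151467590080093
```

```bash
python3 -m inch '[[0,0.8,0,0.6,0],[0,1.2,0,0.9,0],[0,1.3,0,1.0,0],[0,1.1,0,0.9,0],[0,0.4,0,0.3,0],[0,0,0,0,0],[0,0,0,0,0],[0,0,0,0,0],[0,0,0,0,0],[0,0,0,0,0]]'
python3 - <<'E'
from h import *
tilt(); go([.450,-.4102,.1407])
for n in("top","side"):
    c=arm.calibration(n); p,d=arm.read_camera(n); C=cloud(c,d); s=arm.state(); M=R.from_quat(s["tool_rot"]).as_matrix()
    x,y=((300,120) if n=="side" else (420,190)); cv2.imwrite(f"pics/{n}9z.png",cv2.resize(p[y:y+130,x:x+180,::-1],None,fx=4,fy=4)); cv2.imwrite(f"pics/{n}9.png",p[...,::-1])
    L=(C-s["tool_pos"])@np.c_[M[:,2],M[:,0]]; z=C[...,2]
    m=(d>0)&(abs(L[...,1])<.033)&(abs(L[...,1])>.012)&(abs(L[...,0])<.08)&(z>.105)&(z<.14)
    hsv=cv2.cvtColor(p,cv2.COLOR_RGB2HSV); m&=(hsv[...,1]>70)&(hsv[...,0]<25)
    for k in range(3):
        A=np.c_[L[m],np.ones(m.sum())]; x=np.linalg.lstsq(A,z[m],rcond=None)[0]; r=abs(z-(L@x[:2]+x[2])); m&=r<.004
    print(n,m.sum(),"slope",x)
E
```

```text
t: 31.73
tool_pos: [0.4494, -0.4095, 0.1406]
tool_rot: [0.531, -0.474, 0.465, -0.526]
wrist_force: [-0.0, 0.3, -2.9]
finger_gap: 0.134
t 31.7333 tcp [ 0.4494 -0.4095  0.1406] y [-0.0137  0.0023 -0.9999] tray normal radial/tang mrad 11.324769367843215 18.779107346633115
t 31.7333 tcp [ 0.4494 -0.4095  0.1406] gap 0.1337453991069527 F [-0.0164  0.2955 -2.8782] q [-0.8276  0.2567  1.3558 -0.0086  1.54    0.6244]
tool x [ 0.1188 -0.9929 -0.0039] y [-0.0137  0.0023 -0.9999] z [ 0.9928  0.1188 -0.0134]
move cm (tool) [ 0.0758 -0.0067  0.0519]
roll for jaw 1 3.1362272079559474
roll for jaw -1 -0.005365445633845712
top 554 slope [-0.0244 -0.009   0.1232]
side 357 slope [-0.0215 -0.0076  0.1228]
```

View pics/side9.png

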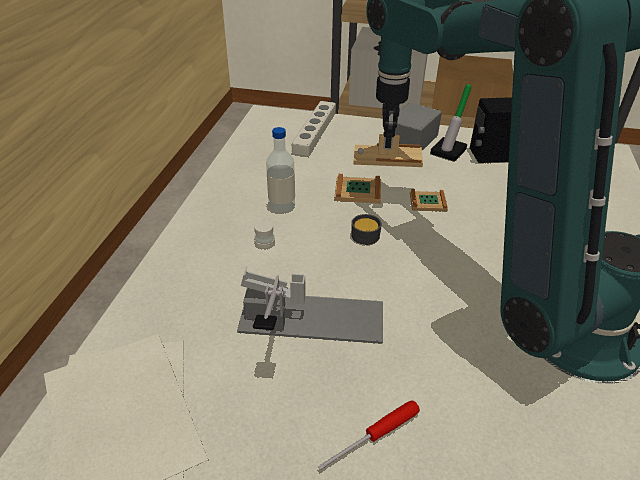

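View pics/top9z.png

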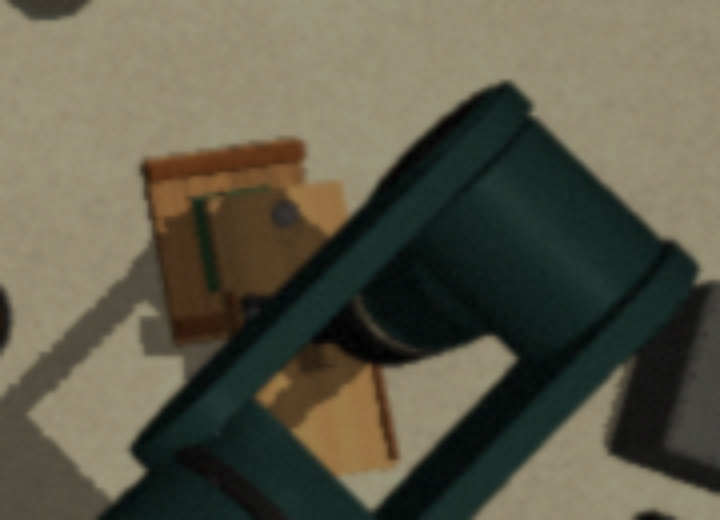

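View pics/side9z.png

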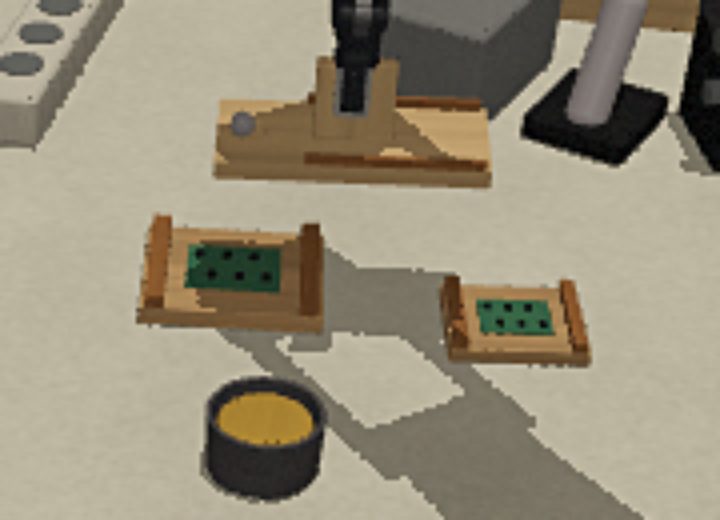

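Run:
```python
from h import *
ct=arm.calibration('top');cs=arm.calibration('side')
print(tri(ct,(np.array((285,213))+.5)/4-.5+[420,190],cs,(np.array((242,124))+.5)/4-.5+[300,120]))
s=arm.state();print(s["joint_vel"],s["finger_gap"],s["t"])
print(arm.close_job())
```

```text
(array([ 0.5161, -0.4048,  0.1245]), np.float64(0.002259946356278888))
[-0.0009  0.0033 -0.0034 -0.0004 -0.0016  0.0027] 0.12892876124952912 31.8333
the job is handed in; nothing more can be done
None
```

The job is handed in at 31.8 s. The arm is still holding the tray by its handle, with the ball in the pocket over the larger board. No verdict came back.

**What I did:**
- **Lever:** I pressed it to its stop, where the force rose to 14 N with no further travel, then let it come back up. The side view showed the ball in the pocket.
- **Tray:** I gripped the fin, raised the tray about 7 mm, drew it back about 90 mm, then lifted it and carried it to the board.

**Last checks:**
- **Ball position:** the two cameras put it at (0.516, -0.405), against a board centre measured at (0.516, -0.406).
- **Height:** the tray's underside is at about 0.11 m.
- **Steadiness:** the arm is at rest, and the grip is firm at a gap of 0.13.
- **Other things:** in the last side view they stand where they were.

**Not perfect:**
- **Tilt:** the tray is not quite level. Both cameras put it at about 23 mrad along and 8 mrad across, roughly 1.4°, with the ball end low. The moves can't command tilt directly. It crept to about 2.7° during the carry, and I worked it down with small up/down and in/out strokes.
- **Disagreement:** the joint readings gave almost no tilt across the tray, while the cameras showed about 8 mrad (up to 16 mrad earlier).

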